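# Draw the drilling template out from under the stack and up to the end stop

## Task

Take the paddle-shaped plywood template by its tongue and draw it out from under the stack, so that the stack is held back by the gate and settles upright, in order, behind it. Keep drawing the template flat and straight along the jig until its tongue beds with a light, steady push (about half a second; never a hard shove) against the end stop, then let go and leave it there. Do not touch the stack with the robot, do not jam the template against the gate, and leave the things lying beside the jig where they are.

Things in the scene. Friction and masses are not known exactly. Their poses are not given: they have to be found in the camera images.
- jig: Fixed wooden drilling jig: a base board 620 x 200 x 12 mm on the bench. Origin at bench level (12 mm below its upper face) under the middle of the gate. x: draw direction, from the stack to the end stop, roughly to the robot's right (within 15 degrees); y across; z up. It reaches from x = -220 to +400 mm. Bystanders up to 75 mm tall lie beside it, 110 mm or more from its long centre line.
- gate: Fixed dark wooden bridge across the jig, 20 mm thick along x, 164 mm wide, top 40 mm above the base board's upper face. Origin on that face at the gate's middle, axes as the jig. The slot below it is 114 mm wide, 14 mm high: the template passes through, the stack does not and is held back.
- stop: Fixed steel block of the end stop; origin on the base board's upper face at jig x = 380 mm, axes as the jig. Before it an aluminium piece, 50 mm wide, 25 mm high (knob to 35), is clamped on a track wherever last set: its stiff face (stop_front in the rules), which the tongue meets, lies 83 to 123 mm from this origin towards the gate (jig x = 257 to 297 mm). Not measured: feel for it.
- template_tongue (a point): Grasp point on the tongue of the loose plywood template, half-way up its 10 mm. Paddle-shaped: a blade 110 x 90 mm and, from the middle of its front edge, a tongue 110 long, 30 wide. x along the tongue to its free end, z up. From here the free end is 28 mm in +x; the blade's front edge 82 and its tail edge 192 mm in -x. At the start it is 44 to 60 mm in front of the gate's middle.
- template: The same template (100 g, flat on the base board, blade under the stack); origin at the middle of the blade's underside, 137 mm behind the tongue point, same axes. It is clear of the stack once its tail has passed the gate. Drawing it takes 4 to 20 N (hidden friction and mass), more once the stack meets the gate, less once the tail is clear.
- block_low_centre (a point): Centre of the lowest piece of the stack, a loose pale wooden block 105 x 85 x 24 mm (about 0.2 kg) on the blade, long side along the jig's x. Its front starts 5 to 20 mm behind the gate, so it first rides along until it meets the gate. As the tail passes beneath, it leans back by up to 0.25 rad, then settles on the base board. Same axes as the jig, within a few degrees.
- block_mid_centre (a point): Centre of the dark steel plate 90 x 70 x 12 mm (about 0.4 kg) lying on the lowest block.
- block_top_centre (a point): Centre of the dark wooden block 42 x 42 x 80 mm (about 0.1 kg) standing on end on the steel plate; it falls over if the stack is tipped or knocked. The stack's top is 138 mm above the bench at the start.
- wrench: Bystander, a spanner lying beside the jig.
- shoe_brush: Bystander, a brush lying beside the jig.
- screw_jar: Bystander, a glass jar 56 mm across, 70 mm tall, beside the stack.
- offcut: Bystander, a wooden offcut 90 x 45 x 30 mm beside the jig.
Mind the look-alikes: they are no part of the job. What is shaped like the part that bears block_top_centre but green or purple is not meant.

How it is judged:
On the way, in this order (a step that is already met when the one before it is completed fails the run):
1. the template's tail is drawn clear of the stack, past the gate, and the stack stands upright behind the gate (x of template in the frame of jig above 0.06 m and x of block_low_centre in the frame of jig below -0.055 m and angle between each of block_low_centre, block_mid_centre, block_top_centre's own z axis and vertical below 0.15 rad), for 0.1 s.
2. the tongue is held against the end stop with a light, steady push (2 N or more for 0.3 s) (contact force between template and stop above 2 N), for 0.3 s.
At the end, for the whole second after the job is handed in: Template let go, at rest, flat (0.06 rad) and in line with the jig (0.12 rad, 15 mm sideways), its tongue within 3.5 mm of the end stop. Stack at rest, upright (0.08 rad), in order, centred within 30 mm, the lowest flat on the base, centre 55-100 mm behind the gate (angle between template's own z axis and vertical below 0.06 rad and angle between the x axis of template and the x axis of jig, either way round below 0.12 rad and y of template in the frame of jig between -0.015 and 0.015 m and horizontal distance between template and stop_front below 0.1685 m and linear speed of each of template, block_low, block_mid, block_top below 0.01 m/s and angle between each of block_low_centre, block_mid_centre, block_top_centre's own z axis and vertical below 0.08 rad and x of block_low_centre in the frame of jig between -0.1 and -0.055 m and y of block_low_centre in the frame of jig between -0.03 and 0.03 m and z of block_low_centre in the frame of jig below 0.03 m and horizontal distance between block_low_centre and block_mid_centre below 0.03 m and horizontal distance between block_mid_centre and block_top_centre below 0.03 m and z of block_mid_centre in the frame of block_low_centre above 0.012 m and z of block_top_centre in the frame of block_mid_centre above 0.035 m); the robot touches nothing.
It fails at once if a piece of the stack topples (leans more than 0.45 rad) (angle between any of block_low_centre, block_mid_centre, block_top_centre's own z axis and vertical above 0.45 rad).
It fails at once if the robot touches the stack (contact force between any of the fingers, the arm and block_low above 0.5 N or contact force between any of the fingers, the arm and block_mid above 0.5 N or contact force between any of the fingers, the arm and block_top above 0.5 N).
It fails at once if the template is shoved against the end stop, or jammed against the gate, with more than 15 N (contact force between template and stop above 15 N or contact force between template and gate above 15 N).
It fails at once if the template is lifted off the jig (more than 20 mm) (z of template in the frame of jig above 0.032 m).
It fails at once if a thing beside the jig (spanner, brush, jar, offcut) is moved more than 30 mm (distance of any of wrench, shoe_brush, screw_jar, offcut from where it was at the start of the episode above 0.03 m).
It also fails if it takes over 72 s, if anything falls off the work surface, if the arm or the gripper's body presses on something with over 40 N, if the wrist force passes 120 N, or if a joint passes its speed limit or range.

## Robot

A 7-joint arm with a two-finger parallel gripper is mounted at the origin on the work surface. World frame = base frame: x ahead of the robot, y to its left, z up, the work surface at z = 0. Lengths are in m, angles in rad, forces in N, time in s.
With the tool pointing down it reaches from about 0.4 to 0.85 m from the base axis. Payload 10.4 kg.
Tool frame: the origin (TCP) lies at the very end of the fingers, on their centre line; the grasp point (between the pads) lies 19 mm behind it; z points along the fingers, y is the direction in which the jaws open and shut (so a half turn about z gives the same grasp; the last joint's range is limited). The gripper opens to 87 mm and grips with 3 to 60 N. Pads are 19 mm wide; open, the fingers measure 117 mm over their backs; the gripper's body (75 mm by 190 mm) begins 51 mm behind the grasp point.
Start: joints at [1.245, 0.332, -0.065, 1.46, 0.022, 1.35, -0.088], TCP at [0.186, -0.597, 0.223] pointing down, gripper open.
Joint ranges: [-2.6, 2.6], [-0.5, 2.12], [-1.47, 1.34], [0.16, 2.42], [-1.27, 4.41], [0.06, 2.06], [-2.6, 2.6]. Speed limits (rad/s): [2.22, 2.22, 2.79, 2.79, 3.14, 3.14, 3.14].

## Interface

Orientations are given as a unit quaternion [x, y, z, w].
In Python, from bench import read_state, camera, close_job, recognise, masks_of gives the robot as it stands.
- The arm moves only by the tool play_rows, never from a script. Its argument "moves" is a list of rows, each a list of 3 entries, a list of its own where there are three numbers: the shift along the tool's x, y, z in cm, then the turn, a rotation vector about the tool's x, y, z in rad, then the finger opening in cm, from 0 to 8.7. In form: [[[dx, dy, dz], [ax, ay, az], jaw], ...]. A call has 1 to 8 rows; each row is the pose to reach, as a shift and turn from the pose commanded when the call began, along the tool's axes at that moment; what a row does not reach only later rows make up. A row lasts 1/8 s, in which the tool goes at most 62.5 mm and 10.7 degrees, less where a joint would pass 70% of its speed; a pose out of reach is approached as far as the arm can. A call with a gripper value outside its range is refused whole. The fingers move at their own pace and stop on an object; "grip_force" is the grip in N (left out, the last holds). Time passes only in rows, so rows that repeat a pose let the fingers close. It gives the time, the measured TCP pose, the force and the opening at its end, in the units of the state.
- read_state(): the state, without advancing time (a new reading comes with each control period).
- camera(name): name is "scene" or "side" or "wrist"; returns a dict with "frame" (420x560x3 uint8, red, green, blue), "intrinsics" (3x3 intrinsics, pixels), "k1" (the pictures are not rectified: a ray, as slopes to the right and down, at radius r is drawn at 1 + k1 r^2 times it, then the intrinsics apply), "camera_from_world" (4x4, takes a point from world to camera coordinates). Camera axes: x right, y down, z forward; pixel columns grow to the right and rows downward; lengths in m; the calibration is good to about 2 mm. A picture is of the moment at which its call begins. There is no depth.
- close_job(): hands the job in, once; it reports no verdict.
Trained networks look in a picture, given as the dict that the camera call returned (one of the last four; its "shot" number tells which), for a name from the list of things; names that differ only in an ending like _2 or _b are one class to them, and where a whole thing is asked for, a point or a joint stands for the part that bears it (a point fixed in the world has none). Each returns a list of dicts, best first, with "conf" (0 to 1); they miss things now and then, are a little off and sometimes report something else, mostly with a low value. They report only what shows in the picture. A call takes as long as a camera call. They do not tell look-alikes from the thing itself.
- recognise(picture, query): "at" ([column, row] in pixels, amid what is visible of it).
- masks_of(picture, query): "region" (420x560 bool, what is visible of it) and "at" ([column, row] in pixels, amid what is visible of it).
The state is a dict: "time": time; "joint_positions": joint angles; "joint_vel": joint speeds; "joint_torque": joint torques, N m; "ee_pos": TCP position; "eef_rot": TCP orientation; "ft_force": force on the tool from outside, world axes, zero at the start; "torque": the same for the moment, N m; "width": finger opening in m.
Only numpy, scipy, OpenCV 4.12 (cv2) and the standard library are available. Lean on these libraries where they do the work, as an engineer would, in place of code of your own. Each camera call takes 0.05 s, during which the arm holds its last target.

## Working session

There is one attempt and no reset: what is moved stays moved. The work goes in short steps, Python scripts to look and compute and a tool call to move; the robot and the scene stay as the last step left them, time stands still between calls to the robot, and variables do not carry over. Pictures are saved under pics/ and viewed, and the job is handed in when it is done.

Besides the shell and the picture viewer there is one more tool, called after ">>>" as name([rows], argument=value, ...), one row to a line, values as JSON. play_rows: Moves the arm, as the interface text tells. Its arguments: {"type":"object","properties":{"moves":{"type":"array","items":{"type":"array"}},"grip_force":{"type":"number"}},"required":["moves"]}

```bash
mkdir -p pics; python3 - <<'E'
from bench import *
import cv2,pickle
s=read_state(); print({k:(v if not hasattr(v,'round') else v) for k,v in s.items()})
for n in ["scene","side","wrist"]:
    p=camera(n); cv2.imwrite(f"pics/{n}0.png",p["frame"][:,:,::-1]); pickle.dump(p,open(f"pics/{n}0.pkl","wb"))
    print(n,p["intrinsics"],p["k1"],p["camera_from_world"],p["shot"])
    for q in ["jig","gate","stop","template_tongue","template","block_low_centre","block_mid_centre","block_top_centre","screw_jar","offcut","wrench","shoe_brush"]:
        print(q,[( [round(float(a)) for a in r["at"]],round(float(r["conf"]),2)) for r in recognise(p,q)])
E
```

```text
{'time': 0.0, 'joint_positions': array([ 1.24540692,  0.33290041, -0.06473367,  1.46095218,  0.02159452,
        1.34988964, -0.08850475]), 'joint_vel': array([-0.00117031, -0.00170937,  0.00181387, -0.0013478 , -0.00062864,
        0.00202727, -0.00221584]), 'joint_torque': array([-1.67704606e-03, -6.23262119e+01,  2.33436510e-02, -3.89899492e+01,
       -6.16274960e-02,  3.95147467e-02,  1.19635720e-04]), 'ee_pos': array([ 0.18626344, -0.59618909,  0.22173101]), 'eef_rot': array([ 9.88557881e-01,  1.50840272e-01, -1.34611106e-04, -7.14492253e-04]), 'ft_force': array([-0.72642411,  0.22695037,  0.09927152]), 'torque': array([ 0.02817327, -0.00887606, -0.01224869]), 'width': 0.08725276555197993}
scene [[480.70227011   0.         279.69909366]
 [  0.         480.70227011 206.0655975 ]
 [  0.           0.           1.        ]] -0.09959303400025152 [[-0.43702252  0.89940544 -0.00900933  0.21998356]
 [ 0.76788172  0.36786165 -0.52443824 -0.37608273]
 [-0.46836842 -0.23610942 -0.85140083  1.54827113]
 [ 0.          0.          0.          1.        ]] 1
jig [([264, 213], 0.77), ([333, 21
[... 1160 characters left out ...]
 0.7)]
offcut [([179, 219], 0.79)]
wrench [([322, 243], 0.73), ([305, 327], 0.6)]
shoe_brush [([206, 316], 0.85)]
wrist [[301.87441947   0.         277.72533721]
 [  0.         301.87441947 205.3418412 ]
 [  0.           0.           1.        ]] -0.003754728265943004 [[ 2.98917789e-01 -9.54278734e-01  5.03962971e-04 -6.23727695e-01]
 [-9.12736566e-01 -2.85750939e-01  2.91990346e-01 -3.54729630e-02]
 [-2.78496170e-01 -8.77410942e-02 -9.56421133e-01  3.90422455e-01]
 [ 0.00000000e+00  0.00000000e+00  0.00000000e+00  1.00000000e+00]] 3
jig []
gate []
stop []
template_tongue []
template []
block_low_centre []
block_mid_centre []
block_top_centre []
screw_jar []
offcut []
wrench []
shoe_brush []
```

View pics/scene0.png

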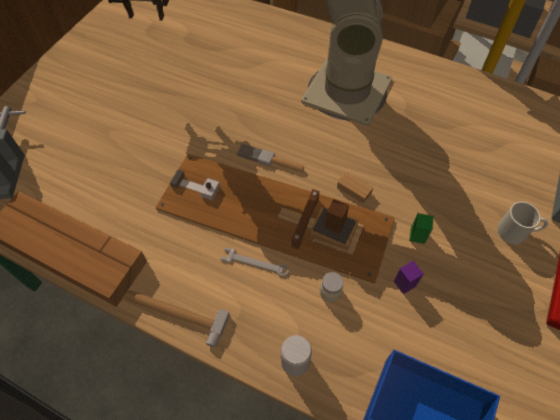

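View pics/side0.png

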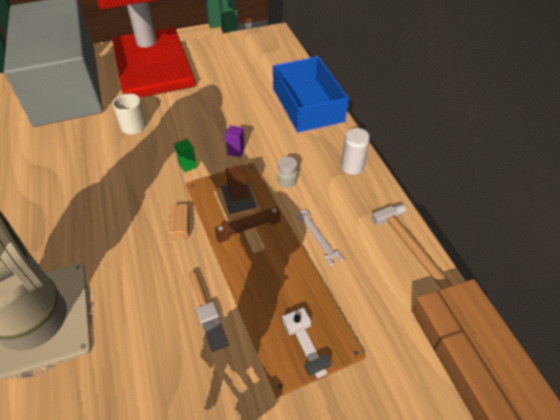

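```bash
python3 - <<'E'
import cv2
a=cv2.imread("pics/scene0.png")[120:320,160:440]; cv2.imwrite("pics/sc.png",cv2.resize(a,(784,560),interpolation=cv2.INTER_CUBIC))
a=cv2.imread("pics/side0.png")[130:370,160:400]; cv2.imwrite("pics/si.png",cv2.resize(a,(600,600),interpolation=cv2.INTER_CUBIC))
E
```

```text
(no output)
```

View pics/sc.png

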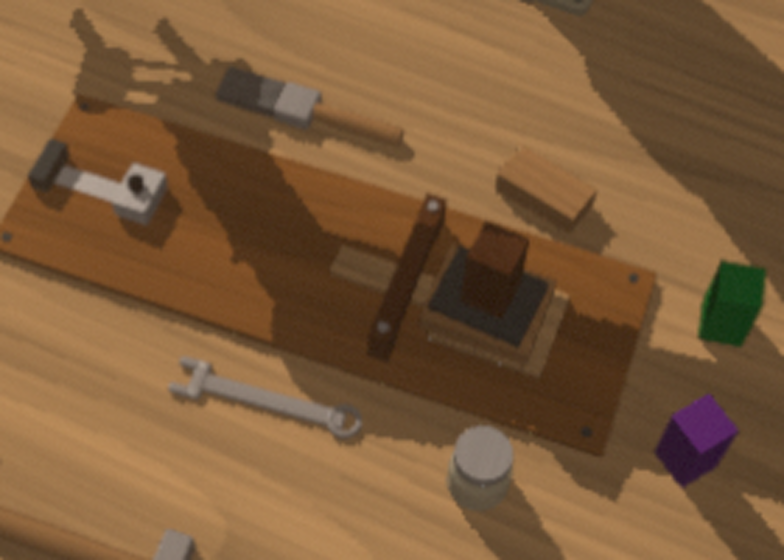

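View pics/si.png

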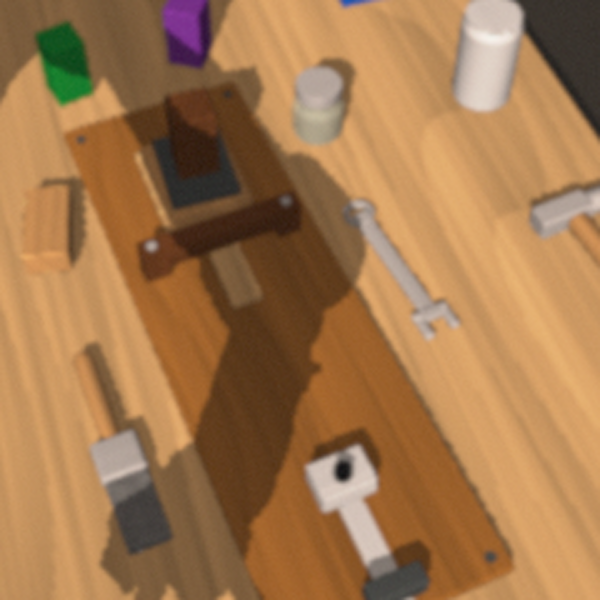

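The scene view shows the jig with the stack at scene (334,225), the gate at (305,218), the tongue end at about (280,212) and the stop clamp at (210,187). The real top block is the brown one at (334,215), standing on the steel plate. Green (420,229) and purple (407,278) are decoys. The enlarged crop confirms this.

```bash
cat > h.py <<'E'
import numpy as np,pickle,cv2
from scipy.optimize import least_squares
def proj(p,X):
    X=np.atleast_2d(X); T=p["camera_from_world"]; c=X@T[:3,:3].T+T[:3,3]
    s=c[:,:2]/c[:,2:]; s=s*(1+p["k1"]*(s**2).sum(1,keepdims=True))
    K=p["intrinsics"]; return s@K[:2,:2].T+K[:2,2]
def jw(q,P):  # jig pose (x,y,yaw) -> world
    P=np.atleast_2d(np.array(P,float)); c,s=np.cos(q[2]),np.sin(q[2])
    return np.c_[q[0]+c*P[:,0]-s*P[:,1],q[1]+s*P[:,0]+c*P[:,1],P[:,2]]
def ray(p,uv,z):
    K=p["intrinsics"]; d=(np.array(uv,float)-K[:2,2])/K[0,0]; s=d.copy()
    for _ in range(10): s=d/(1+p["k1"]*(s@s))
    T=p["camera_from_world"]; R=T[:3,:3]; o=-R.T@T[:3,3]; v=R.T@np.array([s[0],s[1],1])
    return o+v*(z-o[2])/v[2]
E
cat > fit.py <<'E'
from h import *
S=pickle.load(open("pics/scene0.pkl","rb"));D=pickle.load(open("pics/side0.pkl","rb"))
sc=lambda u,v:(160+(u+.5)/2.8-.5,120+(v+.5)/2.8-.5); si=lambda u,v:(160+(u+.5)/2.5-.5,130+(v+.5)/2.5-.5)
C=[(-.22,-.1,.012),(-.22,.1,.012),(.4,-.1,.012),(.4,.1,.012)]
o=[(S,C[0],sc(656,270)),(S,C[1],sc(603,453)),(S,C[2],sc(80,97)),(S,C[3],sc(0,255)),(D,C[0],si(66,130)),(D,C[1],si(236,84)),(D,C[3],si(512,563))]
f=lambda q:np.concatenate([proj(p,jw(q,c))[0]-np.array(u) for p,c,u in o])
r=least_squares(f,[.5,-.1,-1.5],loss="soft_l1"); q=r.x; print(q,np.degrees(q[2]));print(f(q).round(1))
np.save("q.npy",q)
def inj(P):
    c,s=np.cos(q[2]),np.sin(q[2]);d=P[:2]-q[:2];return np.array([c*d[0]+s*d[1],-s*d[0]+c*d[1]])*1000
for n,p,u,z in [("tongue end -y",S,sc(341,245),.022),("tongue end +y",S,sc(330,269),.022),("end -y",D,si(236,306),.022),("end +y",D,si(262,296),.022),
 ("stop -y",S,sc(166,178),.037),("stop +y",S,sc(150,222),.012),("stop",D,si(306,468),.037),("stop",D,si(369,447),.037),
 ("gate",S,sc(433,204),.052),("gate",S,sc(383,327),.052),("gate",D,si(152,245),.052),("gate",D,si(287,201),.052)]:
    print(n,inj(ray(p,u,z)).round(1))
for p,n,off in [(S,"sc",(sc)),(D,"si",si)]:
    im=p["frame"][:,:,::-1].copy()
    im=cv2.resize(im,None,fx=3,fy=3,interpolation=cv2.INTER_CUBIC)
    def pl(P,col):
        a=((proj(p,jw(q,P))+.5)*3-.5); cv2.polylines(im,[np.round(a).astype(int)],True,col,1,cv2.LINE_AA)
    pl([C[0],C[1],C[3],C[2]],(0,255,0))
    pl([(-.01,-.082,.052),(.01,-.082,.052),(.01,.082,.052),(-.01,.082,.052)],(255,255,0))
    pl([(.08,-.015,.022),(.08,.015,.022),(.01,.015,.022),(.01,-.015,.022)],(0,0,255))
    pl([(.277,-.025,.037),(.277,.025,.037),(.277,.025,.012),(.277,-.025,.012)],(255,0,255))
    im=im[360:960,450:1230] if n=="sc" else im[480:1080,510:1140]
    cv2.imwrite(f"pics/ov_{n}.png",im)
E
python3 fit.py
```

```text
[ 0.51564957  0.0820805  -1.48278769] -84.95747645473467
[ 1.   1.1  0.6  0.8 -0.5 -1.3 -4.6 -3.3 -1.3 -0.1 -0.9 -2.5  2.1  0.4]
tongue end -y [ 74.3 -16.7]
tongue end +y [74.7 11.9]
end -y [ 78.2 -16.4]
end +y [77.4 10.5]
stop -y [258.8 -19.9]
stop +y [261.5  18.7]
stop [264.5 -27.4]
stop [268.1  29.4]
gate [  2. -73.]
gate [ 1.6 68.1]
gate [  0.5 -69.9]
gate [ 2.2 69.3]
```

View pics/ov_sc.png

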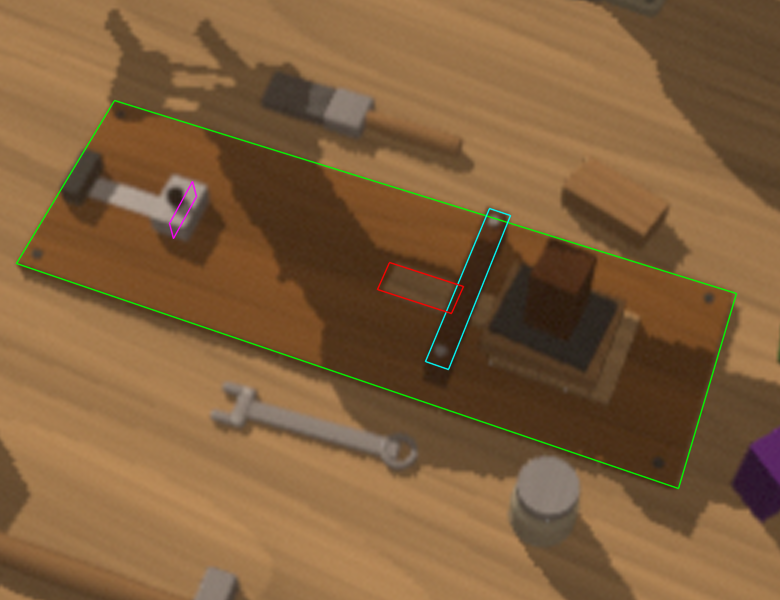

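View pics/ov_si.png

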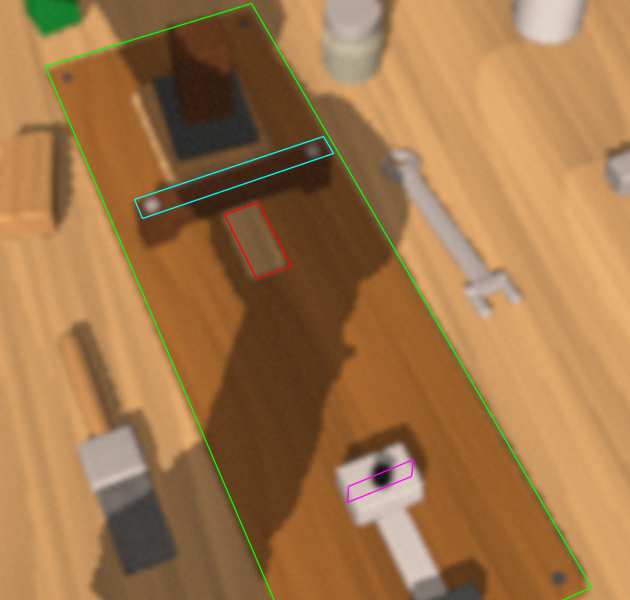

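>>> play_rows([
  [[4,-3,0],[0,0,-0.1],8.7],
  [[9,-6,0],[0,0,-0.2],8.7],
  [[14,-9.5,0],[0,0,-0.3],8.7],
  [[19,-13,0],[0,0,-0.4],8.7],
  [[24,-16.5,0],[0,0,-0.5],8.7],
  [[29,-20,0],[0,0,-0.6],8.7],
  [[31,-21.4,0],[0,0,-0.68],8.7],
  [[31,-21.4,0],[0,0,-0.68],8.7],
])

```text
time: 2.95
ee_pos: [0.4194, -0.2987, 0.2227]
eef_rot: [0.881, 0.473, 0.0, 0.0]
ft_force: [0.4, -0.8, -0.1]
width: 0.087
```

```bash
cat > go.py <<'E'
import sys
from h import *
from bench import read_state
from scipy.spatial.transform import Rotation as R
q=np.load("q.npy")
def rel(jx,jy,z,yawj=0.0):
    s=read_state(); r=R.from_quat(s["eef_rot"]); t=jw(q,(jx/1000,jy/1000,z/1000))[0]
    a=q[2]+yawj  # tool x=-jig x, tool y = -(?), z down
    xx=-np.array([np.cos(a),np.sin(a),0]); zz=np.array([0,0,-1.]); yy=np.cross(zz,xx)
    g=R.from_matrix(np.c_[xx,yy,zz])
    print("t",round(s["time"],2),"pos",s["ee_pos"].round(4),"shift cm",(r.inv().apply(t-s["ee_pos"])*100).round(2),"turn",(r.inv()*g).as_rotvec().round(3),"F",s["ft_force"].round(2),"w",round(s["width"],4))
    d=jw(q,(0,0,0))[0]; c,sn=np.cos(q[2]),np.sin(q[2]); e=s["ee_pos"]-d
    print("tcp in jig mm",(1000*np.array([c*e[0]+sn*e[1],-sn*e[0]+c*e[1],e[2]])).round(1),"Fjig x,y",[round(float(v),2) for v in (c*s["ft_force"][0]+sn*s["ft_force"][1],-sn*s["ft_force"][0]+c*s["ft_force"][1])], "q",s["joint_positions"].round(2))
if __name__=="__main__": rel(*map(float,sys.argv[1:]))
E
python3 go.py 65 -2.5 150
```

```text
t 2.95 pos [ 0.4194 -0.2987  0.2227] shift cm [31.83 -9.13  7.27] turn [ 0.     0.    -0.672] F [ 0.38 -0.82 -0.09] w 0.087
tcp in jig mm [ 370.9 -129.4  222.7] Fjig x,y [0.85, 0.3] q [ 0.9   0.11 -0.39  1.73  0.04  1.31 -0.09]
```

>>> play_rows([
  [[4,-1.2,0],[0,0,-0.1],8.7],
  [[9,-2.6,0],[0,0,-0.2],8.7],
  [[14,-4,1],[0,0,-0.3],8.7],
  [[19,-5.5,2],[0,0,-0.4],8.7],
  [[24,-7,3],[0,0,-0.5],8.7],
  [[29,-8.4,3.5],[0,0,-0.6],8.7],
  [[31.8,-9.1,4],[0,0,-0.672],8.7],
  [[31.8,-9.1,4],[0,0,-0.672],8.7],
])

```text
time: 3.95
ee_pos: [0.5194, 0.0154, 0.1821]
eef_rot: [0.677, 0.736, -0.0, -0.0]
ft_force: [-0.2, 0.6, 0.5]
width: 0.087
```

```bash
python3 - <<'E'
from bench import *
import cv2,pickle
for n in ["scene","side","wrist"]:
    p=camera(n); cv2.imwrite(f"pics/{n}1.png",p["frame"][:,:,::-1]); pickle.dump(p,open(f"pics/{n}1.pkl","wb"))
E
python3 go.py 57 -2.5 100
```

```text
t 4.1 pos [0.5191 0.0127 0.1824] shift cm [1.25 0.01 8.24] turn [-0.     0.001 -0.008] F [-0.22 -0.82  0.29] w 0.0867
tcp in jig mm [ 69.4  -2.6 182.4] Fjig x,y [0.79, -0.3] q [ 0.53  0.19 -0.71  1.76  0.13  1.24 -0.13]
```

View pics/wrist1.png

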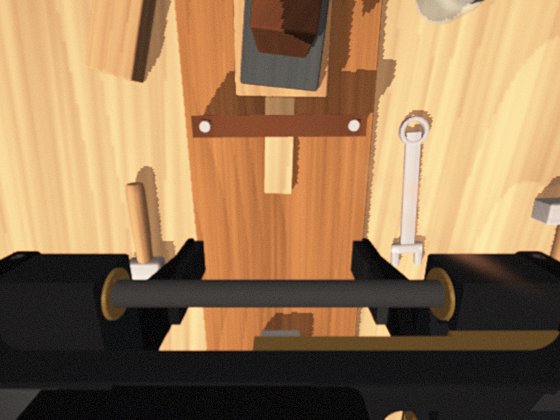

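View pics/side1.png

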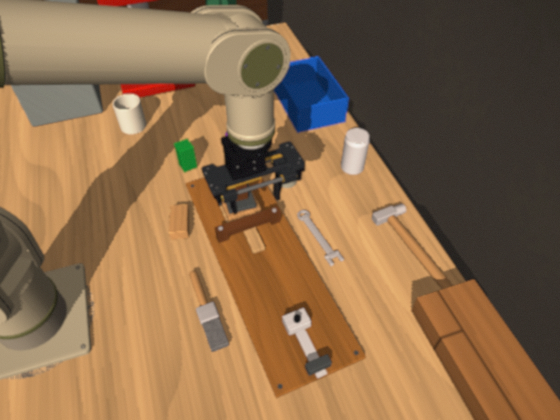

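View pics/scene1.png

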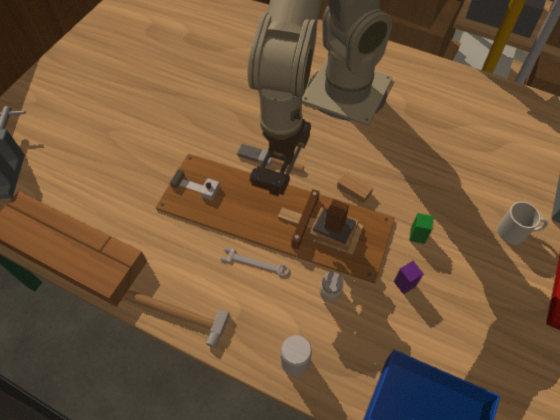

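The wrist view shows the tongue from gate (row 137) to its free end at row 192, columns 265-292, straight. The stack is behind the gate, and no camera housing shows in the side and scene pictures.

```bash
python3 - <<'E'
from h import *
p=pickle.load(open("pics/wrist1.pkl","rb")); q=np.load("q.npy")
a=p["frame"][80:210,180:380,::-1]; cv2.imwrite("pics/w1c.png",cv2.resize(a,(800,520),interpolation=cv2.INTER_CUBIC))
a=p["frame"]; 
g=cv2.cvtColor(a,cv2.COLOR_RGB2GRAY).astype(int)
def inj(P):
    c,s=np.cos(q[2]),np.sin(q[2]);d=P[:2]-q[:2];return (np.array([c*d[0]+s*d[1],-s*d[0]+c*d[1]])*1000).round(1)
for v in (145,165,185):
    r=np.diff(a[v,250:310,2].astype(int)); i,j=250+r.argmax()+.5,250+r.argmin()+.5; print(v,i,j,inj(ray(p,(i,v),.022)),inj(ray(p,(j,v),.022)))
r=np.diff(a[150:205,279,2].astype(int)); v=150+r.argmin()+.5; print("end",v,inj(ray(p,(279,v),.022)))
for u in ((192,117),(367,115),(180,0),(381,0),(193,240),(366,240)): print(u,inj(ray(p,u,.052 if u[1] in(117,115) else .012)))
E
```

```text
145 264.5 292.5 [ 19.3 -16.4] [19.5 13. ]
165 264.5 291.5 [ 40.4 -16.8] [40.6 12.1]
185 263.5 290.5 [ 62.4 -18.4] [62.6 11.1]
end 192.5 [70.9 -1.5]
(192, 117) [ -9.8 -81.9]
(367, 115) [-10.4  80.4]
(180, 0) [-116.6  -94.7]
(381, 0) [-115.1   96.8]
(193, 240) [ 131.3 -104.3]
(366, 240) [132.6 101.8]
```

View pics/w1c.png

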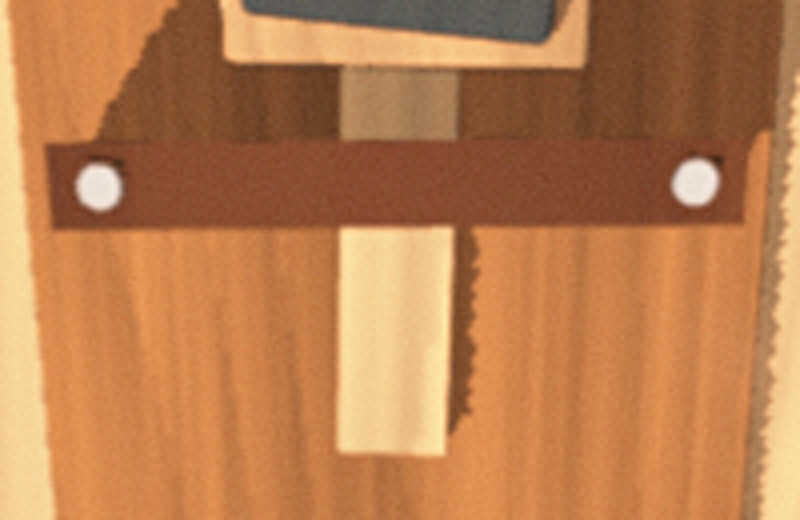

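```bash
python3 go.py 54 -3.1 40 -0.03
```

```text
t 4.1 pos [0.5191 0.0127 0.1824] shift cm [ 1.55 -0.05 14.24] turn [-0.     0.001  0.022] F [-0.22 -0.82  0.29] w 0.0867
tcp in jig mm [ 69.4  -2.6 182.4] Fjig x,y [0.79, -0.3] q [ 0.53  0.19 -0.71  1.76  0.13  1.24 -0.13]
```

>>> play_rows([
  [[0.4,0,3],[0,0,0.022],6],
  [[0.9,0,6],[0,0,0.022],6],
  [[1.55,-0.05,9],[0,0,0.022],6],
  [[1.55,-0.05,12],[0,0,0.022],6],
  [[1.55,-0.05,14.2],[0,0,0.022],6],
  [[1.55,-0.05,14.2],[0,0,0.022],6],
])

```text
time: 4.85
ee_pos: [0.5163, 0.0286, 0.0394]
eef_rot: [0.686, 0.728, -0.001, -0.001]
ft_force: [-0.3, 0.4, 0.7]
width: 0.0599
```

```bash
python3 go.py 54 -3.1 14 -0.03;  python3 - <<'E'
from bench import *
import cv2,pickle
for n in ["scene","side","wrist"]:
    p=camera(n); cv2.imwrite(f"pics/{n}2.png",p["frame"][:,:,::-1]); pickle.dump(p,open(f"pics/{n}2.pkl","wb"))
E
```

```text
t 4.85 pos [0.5163 0.0286 0.0394] shift cm [-0.06  0.11  2.54] turn [-0.003  0.001  0.001] F [-0.26  0.42  0.73] w 0.0599
tcp in jig mm [53.3 -4.1 39.4] Fjig x,y [-0.44, -0.23] q [ 0.44  0.37 -0.67  1.91  0.28  0.96 -0.3 ]
```

View pics/wrist2.png

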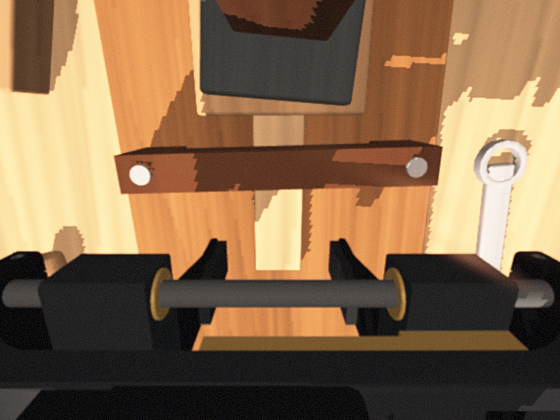

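View pics/scene2.png

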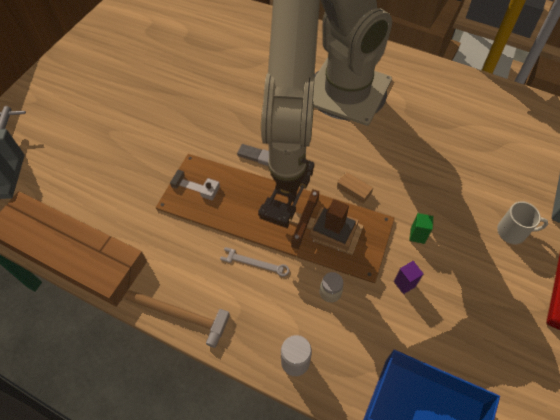

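```bash
python3 - <<'E'
from h import *
p=pickle.load(open("pics/wrist2.pkl","rb")); q=np.load("q.npy")
def inj(P):
    c,s=np.cos(q[2]),np.sin(q[2]);d=P[:2]-q[:2];return (np.array([c*d[0]+s*d[1],-s*d[0]+c*d[1]])*1000).round(1)
print(proj(p,[.5163,.0286,.0394]), inj(ray(p,(278,269.5),.022)))
for v in (195,215,235,255): print(inj(ray(p,(255.5,v),.022)),inj(ray(p,(301.5,v),.022)))
E
```

```text
[[275.29305234 257.6549373 ]] [70.9 -2.9]
[ 18.9 -15.4] [19.7 13.1]
[ 32.  -16.1] [32.8 13. ]
[ 45.6 -16.7] [46.4 12.9]
[ 59.8 -17.4] [60.7 12.9]
```

>>> play_rows([
  [[0,0.1,1],[0,0,0],6],
  [[0,0.1,1.8],[0,0,0],6],
  [[0,0.1,2.2],[0,0,0],6],
  [[0,0.1,2.4],[0,0,0],6],
  [[0,0.1,2.45],[0,0,0],6],
])

```text
time: 5.62
ee_pos: [0.5184, 0.0307, 0.016]
eef_rot: [0.685, 0.729, 0.0, 0.0]
ft_force: [0.1, 1.0, -0.0]
width: 0.0603
```

```bash
python3 go.py 54 -2.3 14 -0.03
```

```text
t 5.62 pos [0.5184 0.0307 0.016 ] shift cm [-0.26 -0.05  0.2 ] turn [0.    0.    0.004] F [ 0.12  1.03 -0.  ] w 0.0603
tcp in jig mm [51.4 -1.8 16. ] Fjig x,y [-1.02, 0.21] q [ 0.43  0.41 -0.66  1.92  0.31  0.92 -0.32]
```

>>> play_rows([
  [[0,0,0.1],[0,0,0],4],
  [[0,0,0.18],[0,0,0],3.4],
  [[0,0,0.18],[0,0,0],3.2],
  [[0,0,0.18],[0,0,0],2.8],
  [[0,0,0.18],[0,0,0],2.0],
  [[0,0,0.18],[0,0,0],2.0],
], grip_force=12)

```text
time: 6.38
ee_pos: [0.5183, 0.0306, 0.0143]
eef_rot: [0.685, 0.729, -0.0, 0.0]
ft_force: [-0.2, -0.2, 1.7]
width: 0.0294
```

```bash
python3 go.py 54 -2.3 14 -0.03
```

```text
t 6.38 pos [0.5183 0.0306 0.0143] shift cm [-0.25 -0.04  0.03] turn [-0.     0.     0.004] F [-0.24 -0.2   1.7 ] w 0.0294
tcp in jig mm [51.5 -1.9 14.3] Fjig x,y [0.17, -0.26] q [ 0.42  0.41 -0.66  1.92  0.31  0.92 -0.32]
```

>>> play_rows([
  [[0,0,0],[0,0,0],2.0],
  [[0,0,0],[0,0,0],2.0],
  [[-0.1,0,0],[0,0,0],2.0],
  [[-0.3,0.01,0],[0,0,0],2.0],
  [[-0.5,0.015,0],[0,0,0],2.0],
  [[-0.75,0.02,0],[0,0,0],2.0],
  [[-1.0,0.03,0],[0,0,0],2.0],
], grip_force=45)

```text
time: 7.25
ee_pos: [0.5194, 0.0219, 0.0143]
eef_rot: [0.684, 0.729, 0.001, -0.0]
ft_force: [-0.7, 4.4, 1.0]
width: 0.0297
```

```bash
cat > look.py <<'E'
import sys,cv2,pickle
from bench import *
i=sys.argv[1]
for n in sys.argv[2:]:
    p=camera(n); cv2.imwrite(f"pics/{n}{i}.png",p["frame"][:,:,::-1]); pickle.dump(p,open(f"pics/{n}{i}.pkl","wb"))
E
python3 go.py 64 -2.3 14 -0.03; python3 look.py 3 wrist
```

```text
t 7.25 pos [0.5194 0.0219 0.0143] shift cm [-0.37 -0.06  0.03] turn [ 0.    -0.001  0.005] F [-0.75  4.42  1.04] w 0.0297
tcp in jig mm [60.3 -1.6 14.3] Fjig x,y [-4.47, -0.35] q [ 0.44  0.41 -0.66  1.92  0.31  0.92 -0.3 ]
```

View pics/wrist3.png

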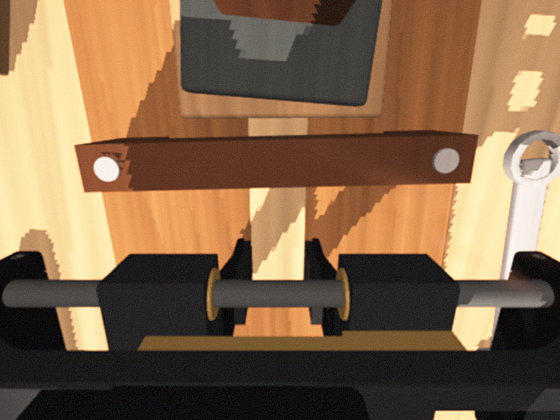

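>>> play_rows([
  [[-0.25,0.005,0],[0,0,0],2.0],
  [[-0.5,0.01,0],[0,0,0],2.0],
  [[-0.75,0.015,0],[0,0,0],2.0],
  [[-1.0,0.02,0],[0,0,0],2.0],
  [[-1.25,0.025,0],[0,0,0],2.0],
  [[-1.5,0.03,0],[0,0,0],2.0],
  [[-1.75,0.035,0],[0,0,0],2.0],
  [[-2.0,0.04,0],[0,0,0],2.0],
])

```text
time: 8.3
ee_pos: [0.5209, 0.0034, 0.0143]
eef_rot: [0.684, 0.729, 0.001, -0.001]
ft_force: [-1.1, 10.4, 0.7]
width: 0.0294
```

```bash
python3 go.py 100 -2.3 14 -0.03; python3 look.py 4 wrist
```

```text
t 8.3 pos [0.5209 0.0034 0.0143] shift cm [-2.11 -0.01  0.02] turn [ 0.    -0.003  0.006] F [-1.11 10.37  0.65] w 0.0294
tcp in jig mm [78.9 -1.7 14.3] Fjig x,y [-10.43, -0.19] q [ 0.47  0.41 -0.65  1.91  0.3   0.92 -0.26]
```

View pics/wrist4.png

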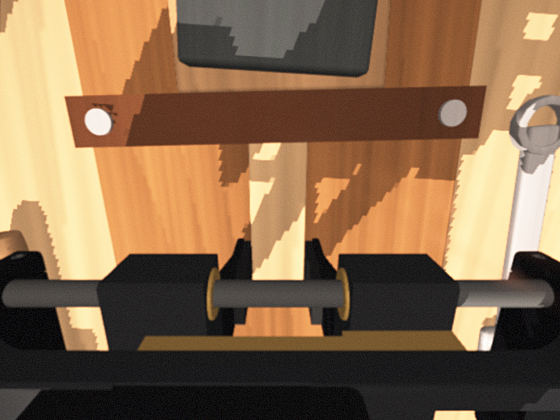

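>>> play_rows([
  [[-0.25,0.005,0],[0,0,0],2.0],
  [[-0.5,0.01,0],[0,0,0],2.0],
  [[-0.75,0.015,0],[0,0,0],2.0],
  [[-1.0,0.02,0],[0,0,0],2.0],
  [[-1.25,0.03,0],[0,0,0],2.0],
  [[-1.5,0.035,0],[0,0,0],2.0],
  [[-1.75,0.04,0],[0,0,0],2.0],
  [[-2.0,0.05,0],[0,0,0],2.0],
])

```text
time: 9.35
ee_pos: [0.5226, -0.0164, 0.0143]
eef_rot: [0.684, 0.729, 0.001, -0.001]
ft_force: [-1.1, 11.0, 0.4]
width: 0.0294
```

```bash
python3 go.py 120 -2.3 14 -0.03; python3 look.py 5 wrist side
```

```text
t 9.35 pos [ 0.5226 -0.0164  0.0143] shift cm [-2.13 -0.01  0.02] turn [ 0.    -0.003  0.006] F [-1.05 11.04  0.38] w 0.0294
tcp in jig mm [98.7 -1.7 14.3] Fjig x,y [-11.09, -0.08] q [ 0.5   0.41 -0.64  1.91  0.3   0.92 -0.22]
```

View pics/wrist5.png

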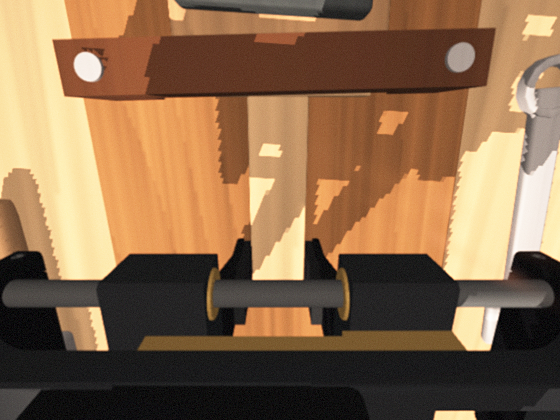

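View pics/side5.png

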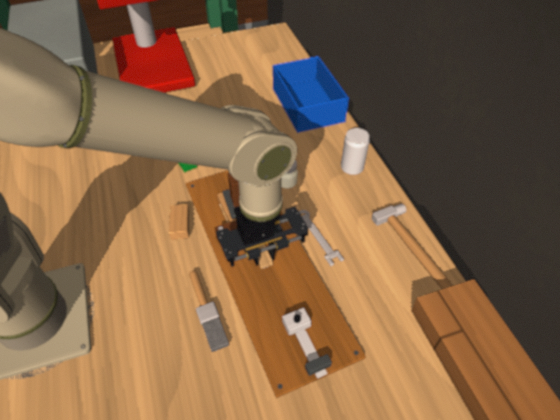

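>>> play_rows([
  [[-0.25,0.005,0],[0,0,0],2.0],
  [[-0.5,0.01,0],[0,0,0],2.0],
  [[-0.75,0.015,0],[0,0,0],2.0],
  [[-1.0,0.02,0],[0,0,0],2.0],
  [[-1.25,0.03,0],[0,0,0],2.0],
  [[-1.5,0.035,0],[0,0,0],2.0],
  [[-1.75,0.04,0],[0,0,0],2.0],
  [[-2.0,0.05,0],[0,0,0],2.0],
])

```text
time: 10.45
ee_pos: [0.5244, -0.0359, 0.0143]
eef_rot: [0.684, 0.73, 0.001, -0.001]
ft_force: [-0.9, 11.8, 1.2]
width: 0.0292
```

>>> play_rows([
  [[-0.25,0.005,0],[0,0,0],2.0],
  [[-0.5,0.01,0],[0,0,0],2.0],
  [[-0.75,0.015,0],[0,0,0],2.0],
  [[-1.0,0.02,0],[0,0,0],2.0],
  [[-1.25,0.03,0],[0,0,0],2.0],
  [[-1.5,0.035,0],[0,0,0],2.0],
  [[-1.75,0.04,0],[0,0,0],2.0],
  [[-2.0,0.05,0],[0,0,0],2.0],
])

```text
time: 11.45
ee_pos: [0.5261, -0.0546, 0.0143]
eef_rot: [0.684, 0.73, 0.002, -0.002]
ft_force: [-1.6, 16.2, 2.8]
width: 0.0292
```

```bash
python3 go.py 140 -2.3 14 -0.03; python3 look.py 6 scene wrist
```

```text
t 11.45 pos [ 0.5261 -0.0546  0.0143] shift cm [-0.29 -0.07  0.02] turn [ 0.    -0.005  0.008] F [-1.56 16.16  2.76] w 0.0292
tcp in jig mm [137.1  -1.6  14.3] Fjig x,y [-16.24, -0.13] q [ 0.56  0.42 -0.63  1.89  0.3   0.92 -0.14]
```

View pics/scene6.png

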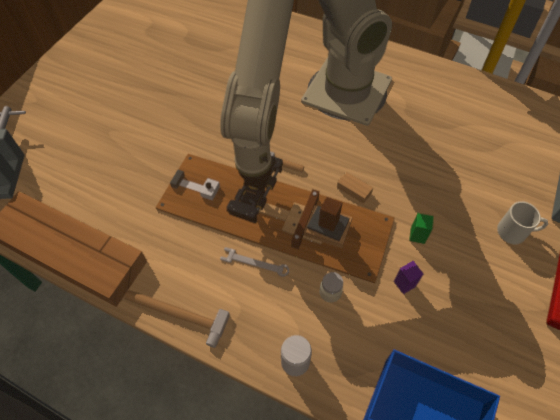

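View pics/wrist6.png

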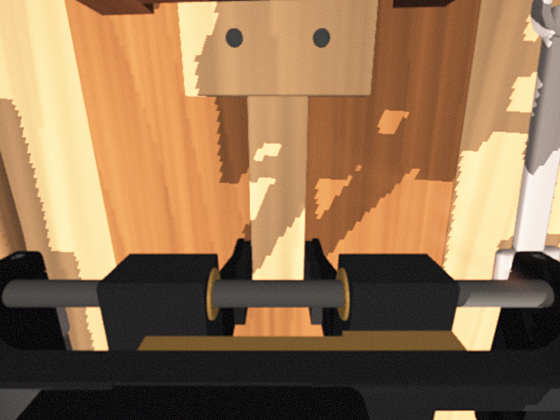

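>>> play_rows([
  [[-0.15,0.005,0],[0,0,0],2.0],
  [[-0.3,0.01,0],[0,0,0],2.0],
  [[-0.45,0.012,0],[0,0,0],2.0],
  [[-0.6,0.015,0],[0,0,0],2.0],
])

```text
time: 12.05
ee_pos: [0.5267, -0.0601, 0.0143]
eef_rot: [0.683, 0.73, 0.002, -0.002]
ft_force: [-1.0, 16.5, 1.8]
width: 0.0292
```

```bash
python3 go.py 140 -2.3 14 -0.03; python3 look.py 7 scene; python3 - <<'E'
import cv2
a=cv2.imread("pics/scene7.png")[150:270,230:400]; cv2.imwrite("pics/s7.png",cv2.resize(a,(765,540),interpolation=cv2.INTER_CUBIC))
E
```

```text
t 12.05 pos [ 0.5267 -0.0601  0.0143] shift cm [ 0.26 -0.09  0.03] turn [ 0.    -0.005  0.008] F [-0.99 16.51  1.78] w 0.0292
tcp in jig mm [142.6  -1.5  14.3] Fjig x,y [-16.54, 0.46] q [ 0.57  0.42 -0.62  1.89  0.3   0.92 -0.13]
```

View pics/s7.png

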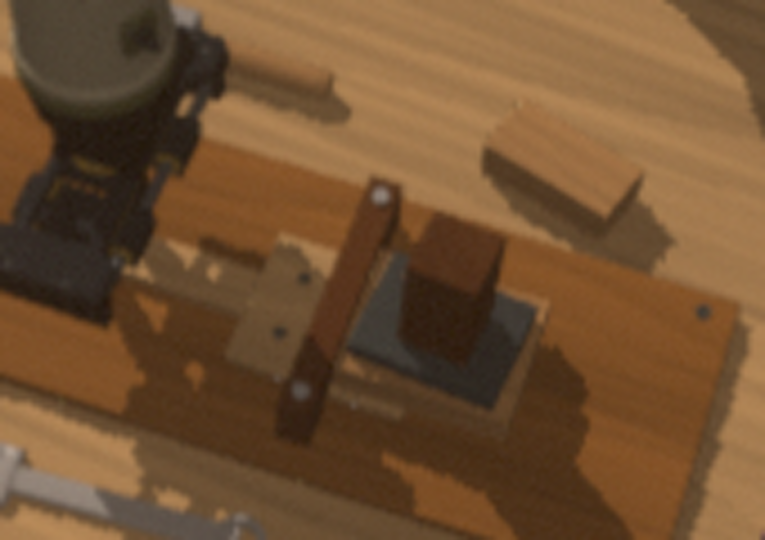

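The stack leans back slightly against the gate and is still ordered, so I'll keep drawing slowly.

>>> play_rows([
  [[-0.17,0.005,0],[0,0,0],2.0],
  [[-0.35,0.01,0],[0,0,0],2.0],
  [[-0.52,0.012,0],[0,0,0],2.0],
  [[-0.7,0.015,0],[0,0,0],2.0],
  [[-0.87,0.02,0],[0,0,0],2.0],
  [[-1.05,0.025,0],[0,0,0],2.0],
  [[-1.22,0.03,0],[0,0,0],2.0],
  [[-1.4,0.03,0],[0,0,0],2.0],
])

```text
time: 13.1
ee_pos: [0.5279, -0.0753, 0.0143]
eef_rot: [0.684, 0.73, 0.001, -0.001]
ft_force: [-0.7, 3.9, 1.9]
width: 0.0289
```

```bash
python3 go.py 160 -2.3 14 -0.03; python3 look.py 8 scene; python3 - <<'E'
import cv2
a=cv2.imread("pics/scene8.png")[150:270,230:400]; cv2.imwrite("pics/s8.png",cv2.resize(a,(765,540),interpolation=cv2.INTER_CUBIC))
E
```

```text
t 13.1 pos [ 0.5279 -0.0753  0.0143] shift cm [-0.21 -0.06  0.03] turn [ 0.    -0.003  0.007] F [-0.67  3.86  1.92] w 0.0289
tcp in jig mm [157.9  -1.6  14.3] Fjig x,y [-3.9, -0.33] q [ 0.59  0.43 -0.62  1.88  0.3   0.92 -0.11]
```

View pics/s8.png

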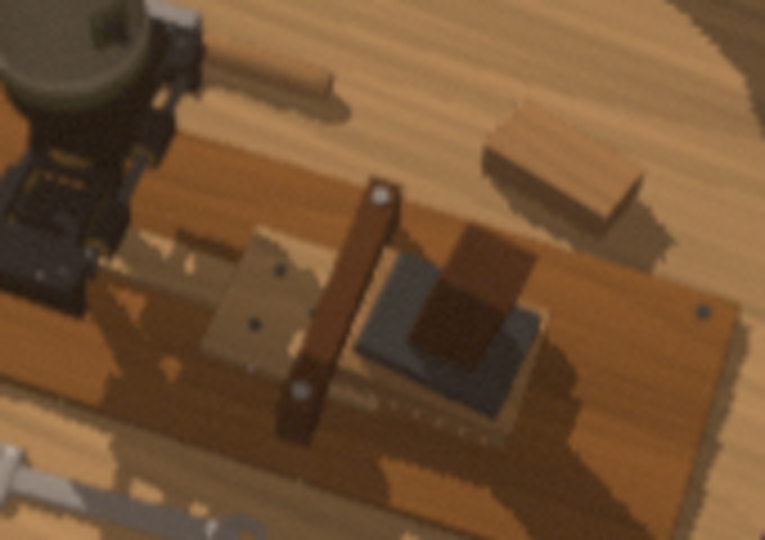

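>>> play_rows([
  [[-0.12,0.005,0],[0,0,0],2.0],
  [[-0.25,0.01,0],[0,0,0],2.0],
  [[-0.37,0.012,0],[0,0,0],2.0],
  [[-0.5,0.015,0],[0,0,0],2.0],
  [[-0.62,0.02,0],[0,0,0],2.0],
  [[-0.75,0.02,0],[0,0,0],2.0],
  [[-0.87,0.025,0],[0,0,0],2.0],
  [[-1.0,0.025,0],[0,0,0],2.0],
])

```text
time: 14.15
ee_pos: [0.5287, -0.089, 0.0142]
eef_rot: [0.685, 0.729, 0.0, 0.0]
ft_force: [-0.2, 3.8, 2.9]
width: 0.0297
```

```bash
python3 go.py 180 -2.3 14 -0.03; python3 look.py 9 scene; python3 - <<'E'
import cv2
a=cv2.imread("pics/scene9.png")[150:270,230:400]; cv2.imwrite("pics/s9.png",cv2.resize(a,(765,540),interpolation=cv2.INTER_CUBIC))
E
```

```text
t 14.15 pos [ 0.5287 -0.089   0.0142] shift cm [-0.84 -0.    0.02] turn [0.    0.    0.004] F [-0.19  3.79  2.86] w 0.0297
tcp in jig mm [171.6  -2.   14.2] Fjig x,y [-3.79, 0.15] q [ 0.6   0.43 -0.61  1.88  0.3   0.93 -0.09]
```

View pics/s9.png

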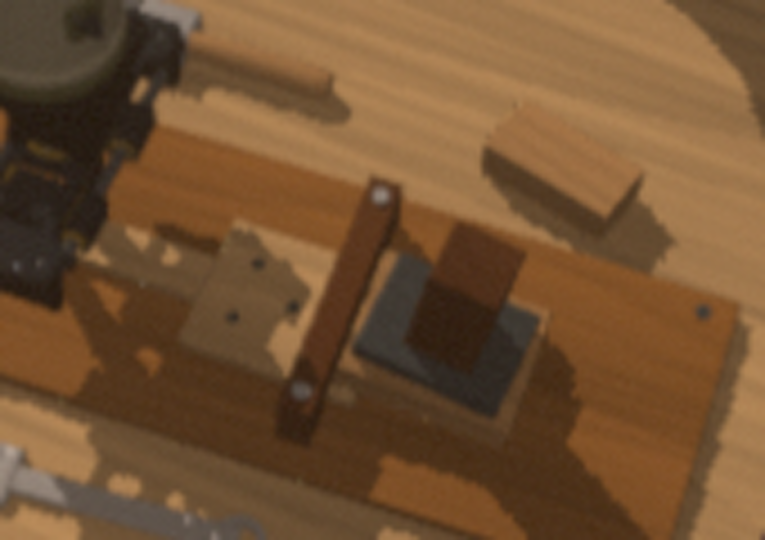

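>>> play_rows([
  [[-0.15,0.005,0],[0,0,0],2.0],
  [[-0.3,0.01,0],[0,0,0],2.0],
  [[-0.45,0.012,0],[0,0,0],2.0],
  [[-0.6,0.015,0],[0,0,0],2.0],
  [[-0.75,0.02,0],[0,0,0],2.0],
  [[-0.9,0.02,0],[0,0,0],2.0],
  [[-1.05,0.025,0],[0,0,0],2.0],
  [[-1.2,0.025,0],[0,0,0],2.0],
])

```text
time: 15.2
ee_pos: [0.5297, -0.101, 0.0143]
eef_rot: [0.685, 0.729, -0.0, 0.0]
ft_force: [-0.4, 4.0, 3.0]
width: 0.0292
```

>>> play_rows([
  [[-0.15,0.005,0],[0,0,0],2.0],
  [[-0.3,0.01,0],[0,0,0],2.0],
  [[-0.45,0.012,0],[0,0,0],2.0],
  [[-0.6,0.015,0],[0,0,0],2.0],
  [[-0.75,0.02,0],[0,0,0],2.0],
  [[-0.9,0.02,0],[0,0,0],2.0],
  [[-1.05,0.025,0],[0,0,0],2.0],
  [[-1.2,0.025,0],[0,0,0],2.0],
])

```text
time: 16.2
ee_pos: [0.5307, -0.113, 0.0143]
eef_rot: [0.685, 0.729, -0.0, 0.0]
ft_force: [-0.0, 3.0, 3.0]
width: 0.0296
```

```bash
python3 go.py 200 -2.3 14 -0.03; python3 look.py 10 scene side; python3 - <<'E'
import cv2
a=cv2.imread("pics/scene10.png")[150:270,230:400]; cv2.imwrite("pics/s10.png",cv2.resize(a,(765,540),interpolation=cv2.INTER_CUBIC))
E
```

```text
t 16.2 pos [ 0.5307 -0.113   0.0143] shift cm [-0.43 -0.    0.03] turn [0.    0.    0.004] F [-0.02  2.99  2.95] w 0.0296
tcp in jig mm [195.7  -2.1  14.3] Fjig x,y [-2.98, 0.25] q [ 0.63  0.44 -0.6   1.86  0.3   0.93 -0.04]
```

View pics/s10.png

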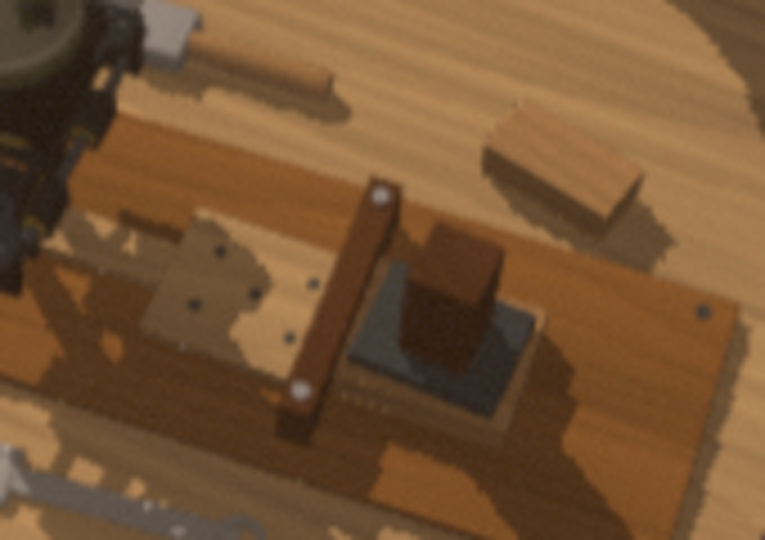

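View pics/side10.png

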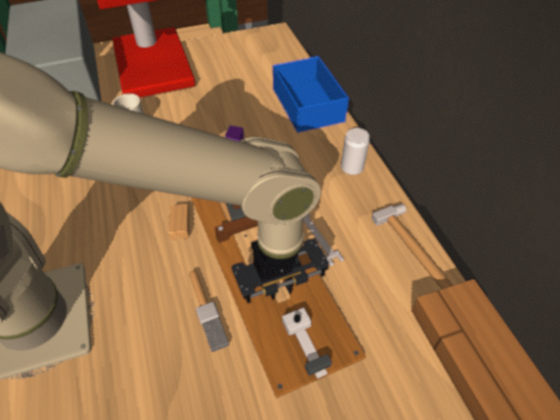

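>>> play_rows([
  [[-0.25,0.005,0],[0,0,0],2.0],
  [[-0.5,0.01,0],[0,0,0],2.0],
  [[-0.75,0.015,0],[0,0,0],2.0],
  [[-1.0,0.025,0],[0,0,0],2.0],
  [[-1.3,0.03,0],[0,0,0],2.0],
  [[-1.6,0.04,0],[0,0,-0.005],2.0],
  [[-1.9,0.05,0],[0,0,-0.015],2.0],
  [[-2.2,0.06,0],[0,0,-0.025],2.0],
], grip_force=30)

```text
time: 17.3
ee_pos: [0.5327, -0.1351, 0.0143]
eef_rot: [0.675, 0.737, -0.0, 0.0]
ft_force: [0.8, 2.8, 4.0]
width: 0.0299
```

```bash
python3 go.py 220 -2 14 0; python3 look.py 11 scene wrist; python3 - <<'E'
import cv2
a=cv2.imread("pics/scene11.png")[150:270,190:360]; cv2.imwrite("pics/s11.png",cv2.resize(a,(765,540),interpolation=cv2.INTER_CUBIC))
E
```

```text
t 17.3 pos [ 0.5327 -0.1351  0.0143] shift cm [-0.22  0.01  0.03] turn [ 0.  0. -0.] F [0.79 2.81 4.02] w 0.0299
tcp in jig mm [217.8  -2.1  14.3] Fjig x,y [-2.73, 1.03] q [ 0.66  0.45 -0.59  1.84  0.31  0.94  0.02]
```

View pics/s11.png

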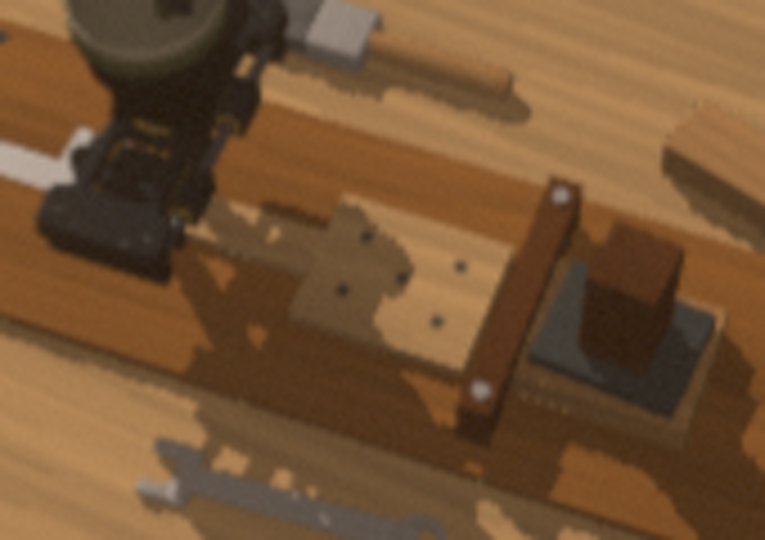

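View pics/wrist11.png

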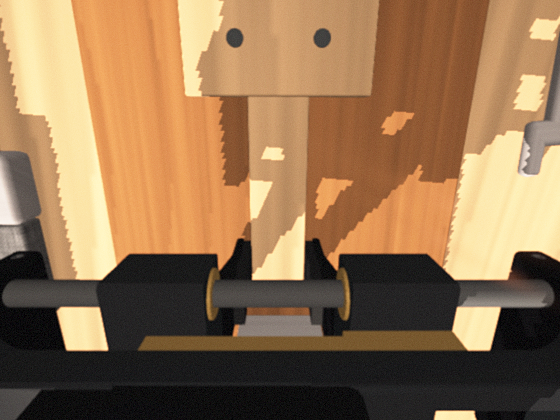

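>>> play_rows([
  [[-0.2,0,0],[0,0,0],2.0],
  [[-0.4,0,0],[0,0,0],2.0],
  [[-0.6,0,0],[0,0,0],2.0],
  [[-0.8,0,0],[0,0,0],2.0],
  [[-1.0,0,0],[0,0,0],2.0],
  [[-1.2,0,0],[0,0,0],2.0],
  [[-1.2,0,0],[0,0,0],2.0],
  [[-1.2,0,0],[0,0,0],2.0],
])

```text
time: 18.4
ee_pos: [0.5337, -0.1472, 0.0143]
eef_rot: [0.676, 0.737, -0.0, 0.0]
ft_force: [0.9, 1.6, 4.0]
width: 0.0294
```

```bash
python3 go.py 240 -2 14 0; python3 look.py 12 side scene; python3 - <<'E'
import cv2
a=cv2.imread("pics/side12.png")[230:380,200:360]; cv2.imwrite("pics/s12.png",cv2.resize(a,(640,600),interpolation=cv2.INTER_CUBIC))
E
```

```text
t 18.4 pos [ 0.5337 -0.1472  0.0143] shift cm [-1.01  0.02  0.03] turn [ 0.     0.    -0.001] F [0.86 1.61 3.99] w 0.0294
tcp in jig mm [229.9  -2.2  14.3] Fjig x,y [-1.53, 1.0] q [ 0.68  0.46 -0.59  1.83  0.31  0.94  0.04]
```

View pics/s12.png

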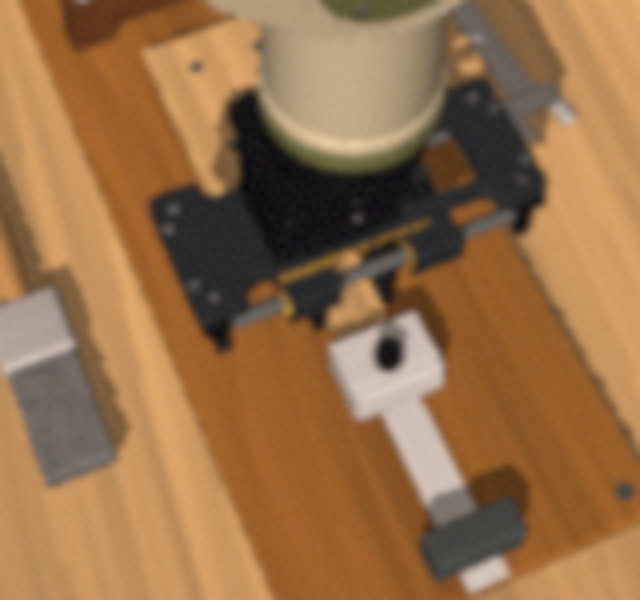

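>>> play_rows([
  [[-0.1,0,0],[0,0,0],2.0],
  [[-0.2,0,0],[0,0,0],2.0],
  [[-0.3,0,0],[0,0,0],2.0],
  [[-0.4,0,0],[0,0,0],2.0],
])

```text
time: 19.0
ee_pos: [0.5341, -0.1503, 0.0143]
eef_rot: [0.676, 0.737, 0.0, -0.0]
ft_force: [0.5, 3.6, 4.4]
width: 0.0296
```

>>> play_rows([
  [[-0.1,0,0],[0,0,0],2.0],
  [[-0.2,0,0],[0,0,0],2.0],
])

```text
time: 19.25
ee_pos: [0.5342, -0.1523, 0.0143]
eef_rot: [0.676, 0.737, 0.0, -0.0]
ft_force: [-0.5, 3.6, 5.2]
width: 0.0295
```

>>> play_rows([
  [[-0.1,0,0],[0,0,0],2.0],
  [[-0.2,0,0],[0,0,0],2.0],
])

```text
time: 19.5
ee_pos: [0.5344, -0.1542, 0.0143]
eef_rot: [0.676, 0.737, 0.0, -0.0]
ft_force: [-0.3, 3.8, 4.3]
width: 0.0299
```

```bash
python3 go.py 240 -2 14 0
```

```text
t 19.5 pos [ 0.5344 -0.1542  0.0143] shift cm [-0.3   0.01  0.03] turn [-0.    -0.    -0.001] F [-0.33  3.77  4.29] w 0.0299
tcp in jig mm [237.   -2.1  14.3] Fjig x,y [-3.79, 0.0] q [ 0.69  0.46 -0.58  1.83  0.31  0.94  0.06]
```

>>> play_rows([
  [[-0.1,0,0],[0,0,0],2.0],
  [[-0.2,0,0],[0,0,0],2.0],
])

```text
time: 19.75
ee_pos: [0.5346, -0.1561, 0.0143]
eef_rot: [0.676, 0.737, 0.0, -0.0]
ft_force: [-0.9, 6.6, 6.9]
width: 0.0296
```

>>> play_rows([
  [[-0.07,0,0],[0,0,0],2.0],
  [[-0.15,0,0],[0,0,0],2.0],
])

```text
time: 20.0
ee_pos: [0.5346, -0.1561, 0.0142]
eef_rot: [0.675, 0.738, 0.001, -0.001]
ft_force: [-1.9, 9.9, 8.0]
width: 0.0299
```

>>> play_rows([
  [[0,0,0],[0,0,0],2.0],
  [[0,0,0],[0,0,0],2.0],
])

```text
time: 20.25
ee_pos: [0.5345, -0.1561, 0.0143]
eef_rot: [0.675, 0.738, 0.001, -0.001]
ft_force: [-2.2, 9.1, 7.7]
width: 0.0294
```

>>> play_rows([
  [[0,0,0],[0,0,0],2.0],
  [[0,0,0],[0,0,0],2.0],
  [[0,0,0],[0,0,0],2.0],
])

```text
time: 20.62
ee_pos: [0.5346, -0.1561, 0.0142]
eef_rot: [0.675, 0.738, 0.001, -0.001]
ft_force: [-1.4, 8.3, 7.3]
width: 0.0295
```

```bash
python3 go.py 240 -2 14 0; python3 look.py 13 scene side; python3 - <<'E'
import cv2
a=cv2.imread("pics/side13.png")[230:380,200:360]; cv2.imwrite("pics/s13.png",cv2.resize(a,(640,600),interpolation=cv2.INTER_CUBIC))
a=cv2.imread("pics/scene13.png")[150:270,180:350]; cv2.imwrite("pics/s13b.png",cv2.resize(a,(765,540),interpolation=cv2.INTER_CUBIC))
E
```

```text
t 20.62 pos [ 0.5346 -0.1561  0.0142] shift cm [-0.11  0.01  0.02] turn [-0.    -0.002  0.001] F [-1.35  8.32  7.26] w 0.0295
tcp in jig mm [238.9  -2.1  14.2] Fjig x,y [-8.4, -0.62] q [ 0.69  0.47 -0.58  1.82  0.31  0.95  0.06]
```

View pics/s13.png

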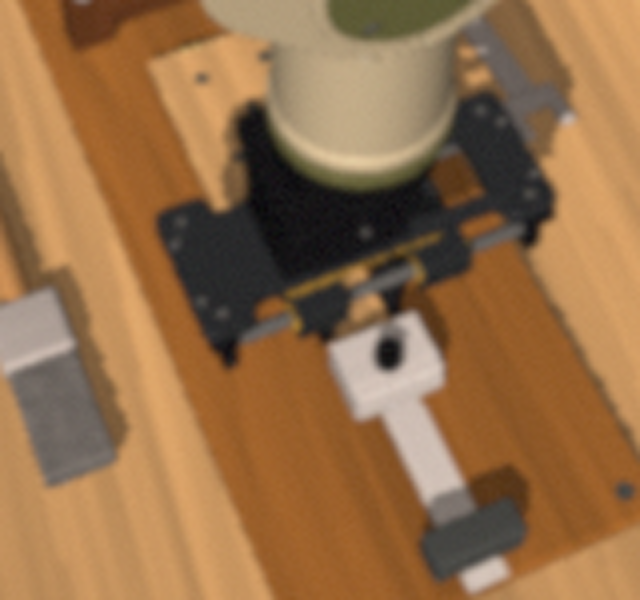

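View pics/s13b.png

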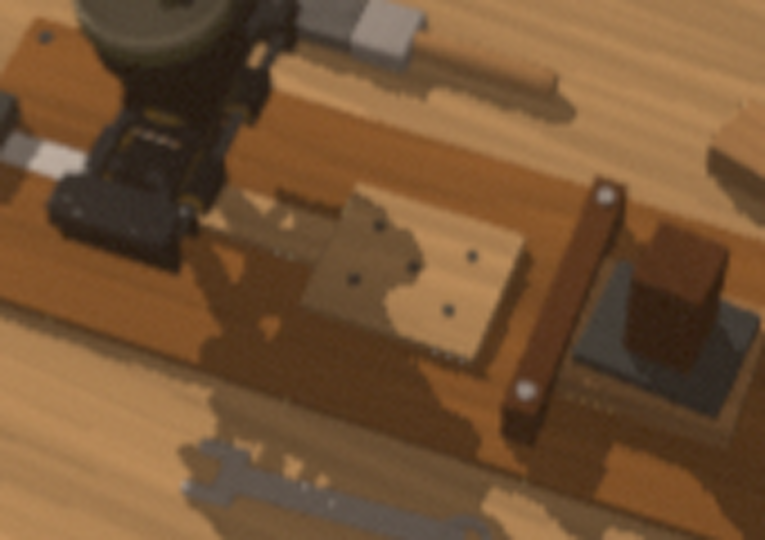

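>>> play_rows([
  [[-0.03,0,0],[0,0,0],2.0],
  [[-0.03,0,0],[0,0,0],2.0],
  [[-0.03,0,0],[0,0,0],2.0],
  [[-0.03,0,0],[0,0,0],2.0],
])

```text
time: 21.22
ee_pos: [0.5346, -0.1561, 0.0142]
eef_rot: [0.675, 0.738, 0.001, -0.001]
ft_force: [-1.9, 10.2, 8.7]
width: 0.0297
```

```bash
python3 go.py 240 -2 14 0; python3 look.py 14 wrist
```

```text
t 21.23 pos [ 0.5346 -0.1561  0.0142] shift cm [-0.11  0.01  0.02] turn [-0.001 -0.002  0.001] F [-1.88 10.16  8.67] w 0.0297
tcp in jig mm [238.9  -2.1  14.2] Fjig x,y [-10.28, -0.98] q [ 0.69  0.47 -0.58  1.82  0.31  0.95  0.06]
```

View pics/wrist14.png

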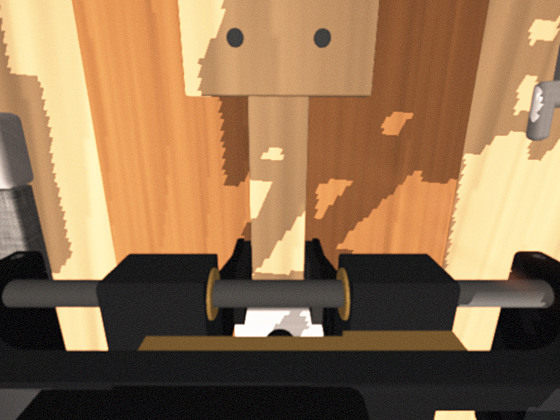

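>>> play_rows([
  [[0.05,0,0],[0,0,0],2.0],
  [[0.08,0,0],[0,0,0],2.0],
  [[0.08,0,0],[0,0,0],3.3],
  [[0.08,0,0],[0,0,0],4.5],
  [[0.08,0,0],[0,0,0],6],
  [[0.08,0,0],[0,0,0],6],
])

```text
time: 22.02
ee_pos: [0.5345, -0.158, 0.0141]
eef_rot: [0.676, 0.737, -0.0, 0.0]
ft_force: [0.6, 0.1, 0.0]
width: 0.0545
```

```bash
python3 go.py 240 -2 114 0; python3 look.py 15 wrist
```

```text
t 22.02 pos [ 0.5345 -0.158   0.0141] shift cm [ 0.08  0.03 -9.99] turn [-0.     0.    -0.001] F [0.64 0.13 0.04] w 0.0545
tcp in jig mm [240.8  -2.3  14.1] Fjig x,y [-0.08, 0.65] q [ 0.69  0.47 -0.58  1.82  0.31  0.94  0.06]
```

View pics/wrist15.png

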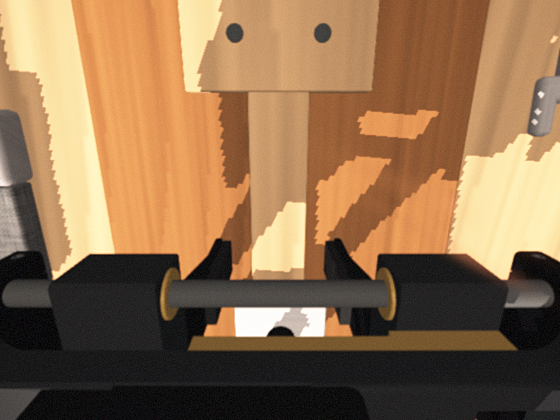

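>>> play_rows([
  [[0,0,-0.5],[0,0,0],6],
  [[0,0,-1.5],[0,0,0],6],
  [[0,0,-3.5],[0,0,0],6],
  [[0,0,-6],[0,0,0],6],
  [[0,0,-9],[0,0,0],6],
  [[0,0,-12],[0,0,0],6],
  [[0,0,-15],[0,0,0],6],
  [[0,0,-15],[0,0,0],6],
])

```text
time: 23.08
ee_pos: [0.5362, -0.1578, 0.1681]
eef_rot: [0.676, 0.737, 0.001, 0.003]
ft_force: [0.4, 0.0, 0.6]
width: 0.0601
```

>>> play_rows([
  [[-1,-4,-2],[0,0,0],6],
  [[-3,-9,-3],[0,0,0],6],
  [[-6,-13,-3],[0,0,0],6],
  [[-11,-13,-3],[0,0,0],6],
  [[-16,-13,-3],[0,0,0],6],
  [[-18,-13,-3],[0,0,0],6],
  [[-18,-13,-3],[0,0,0],6],
  [[-18,-13,-3],[0,0,0],6],
])

```text
time: 24.08
ee_pos: [0.4212, -0.3465, 0.1943]
eef_rot: [0.675, 0.738, 0.0, -0.0]
ft_force: [-0.3, -0.4, 0.7]
width: 0.06
```

```bash
python3 go.py 240 -2 114 0; python3 look.py 16 scene side wrist; python3 - <<'E'
import cv2
a=cv2.imread("pics/side16.png")[130:370,160:400]; cv2.imwrite("pics/s16.png",cv2.resize(a,(600,600),interpolation=cv2.INTER_CUBIC))
a=cv2.imread("pics/scene16.png")[140:290,160:370]; cv2.imwrite("pics/s16b.png",cv2.resize(a,(784,560),interpolation=cv2.INTER_CUBIC))
E
```

```text
t 24.07 pos [ 0.4212 -0.3465  0.1943] shift cm [17.84 12.99  8.05] turn [ 0.    -0.001  0.001] F [-0.33 -0.37  0.73] w 0.06
tcp in jig mm [ 418.6 -131.7  194.3] Fjig x,y [0.34, -0.36] q [ 1.04  0.21 -0.5   1.69  0.11  1.26  0.61]
```

View pics/s16.png

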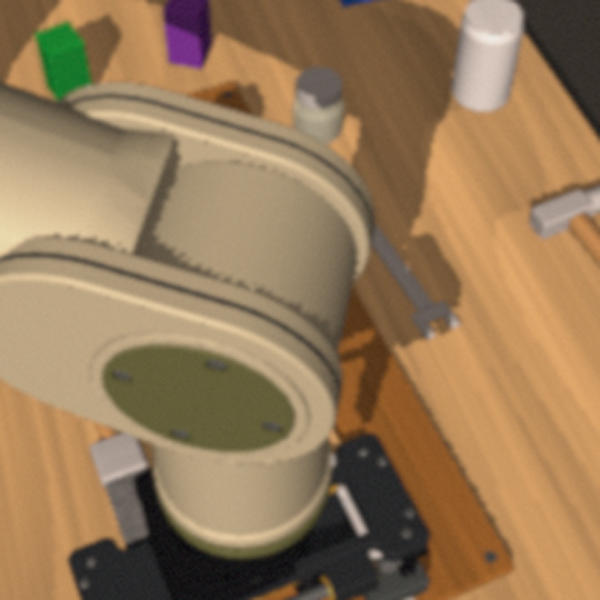

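View pics/s16b.png

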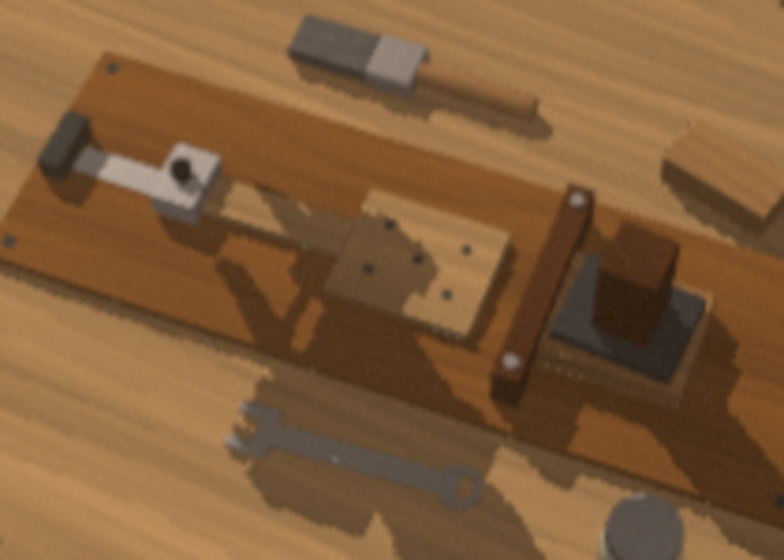

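View pics/wrist16.png

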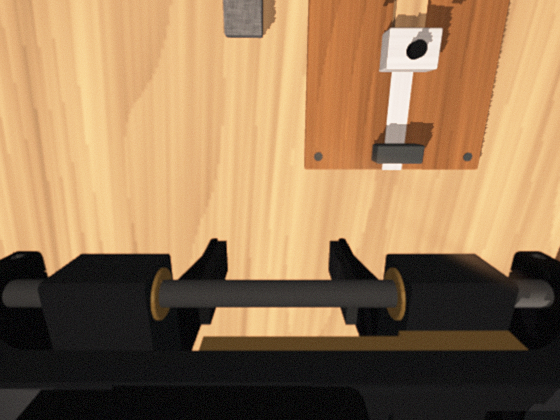

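```bash
python3 - <<'E'
from h import *
p=pickle.load(open("pics/scene16.pkl","rb")); q=np.load("q.npy")
im=cv2.resize(p["frame"][:,:,::-1],None,fx=5,fy=5,interpolation=cv2.INTER_CUBIC)
def box(cx,cy,l,w,z0,z1,col):
    for z in (z0,z1):
        a=(proj(p,jw(q,[(cx+s*l/2,cy+t*w/2,z) for s,t in((-1,-1),(1,-1),(1,1),(-1,1))]))+.5)*5-.5
        cv2.polylines(im,[np.round(a).astype(int)],True,col,1,cv2.LINE_AA)
box(-.0625,0,.105,.085,.036,.036,(0,255,0)); box(-.0625,0,.09,.07,.048,.048,(255,255,0)); box(-.0625,0,.042,.042,.048,.128,(0,0,255))
box(.259-.165,-.002,.11,.09,.022,.022,(255,0,255)); box(.259-.055,-.002,.11,.03,.022,.022,(255,0,255))
cv2.imwrite("pics/s17.png",im[850:1250,1000:1800])
E
```

```text
(no output)
```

View pics/s17.png

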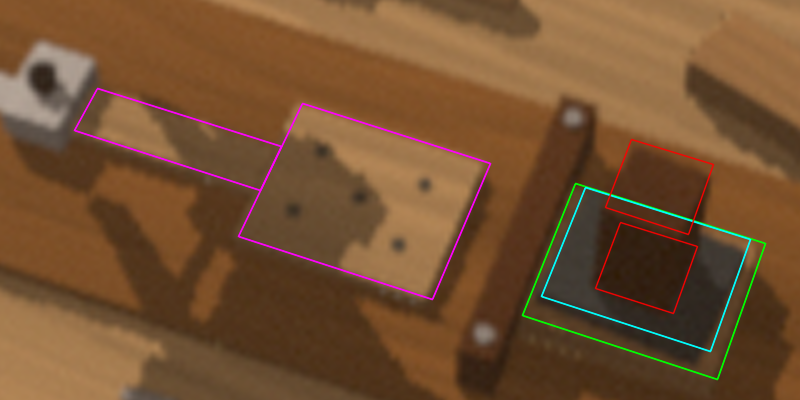

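```bash
python3 -c "
from bench import *
print(close_job())"
```

```text
the job is handed in; nothing more can be done
None
```

I drew the template out from under the stack, bedded it against the end stop, let go and handed the job in at about 24 s. `close_job` gives no verdict, so the result rests on my own checks.

- **Draw:** I gripped the tongue about 20 mm from its free end. The draw was at 10–20 mm/s, with the pull peaking near 16.5 N while the stack was against the gate. I straightened the template's 1.5° of yaw once its tail was past the gate. The stack leaned back by my estimate about 0.2 rad, then settled upright.
- **Stop:** I felt for the stop and met it with the tongue end at about jig x = 259 mm. I held 8–10 N on the wrist for about a second. About 4 N of that may have been sliding friction, so the push on the stop was somewhere between 5 and 10 N. I then eased off, opened the fingers and moved clear.
- **Last checks:** The final pictures show the tongue against the stop face and the template flat and in line, about 2 mm off the centre line. The stack is upright and in order behind the gate, and the bystanders I could see are where they were.
- **Doubts:** A model overlay agreed with the final scene picture to within a few millimetres, which is about the calibration error. That means the pictures alone cannot confirm the 3.5 mm gap limit at the stop. The arm hid the stack in the last side view, so its settled pose was checked from one camera only.

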